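# Chipped printing block into the sprung reject bin

### The arm

A 6-joint arm with a two-finger parallel gripper is mounted at the origin on the work surface. World frame = base frame: x ahead of the robot, y to its left, z up, the work surface at z = 0. Lengths are in m, angles in rad, forces in N, time in s.
With the tool pointing down it reaches from about 0.225 to 0.875 m from the base axis. Payload 3.4 kg.
Tool frame: the origin (TCP) lies at the very end of the fingers, on their centre line; the grasp point (between the pads) lies 19 mm behind it (grip_depth is the distance from the TCP to the grasp point, in m); x points along the fingers, z is the direction in which the jaws open and shut, and the axes are right-handed (so a half turn about x gives the same grasp; the last joint's range is limited). The gripper opens to 85 mm and grips with 20 to 120 N. Pads are 22 mm wide; open, the fingers measure 114 mm over their backs; the gripper's body (76 mm by 85 mm) begins 54 mm behind the grasp point. The pads swing forward as they close: fully open they stand 13 mm farther back than shut.
Start: joints at [-1.343, 0.276, 1.505, -0, 1.361, -0.121], TCP at [0.197, -0.54, 0.231] pointing down, gripper open.
Joint ranges: [-2.89, 2.89], [-0.75, 2.08], [0.22, 2.7], [-1.18, 4.32], [0.11, 2.71], [-2.7, 2.7]. Speed limits (rad/s): [2.57, 2.57, 3.14, 3.14, 3.14, 3.14].

### API

Orientations are given as a unit quaternion [w, x, y, z].
In Python, from rig import get_state, get_image, sign_off, grip_depth gives the robot as it stands. The module is installed in compiled form; this text tells all that it offers.
- The arm moves only by the tool arm_command, never from a script. Its argument "series" is a list of rows, each an object with "dp": the shift along the tool's x, y, z scaled (see below), a list of three; "angular": the turn, a rotation vector about the tool's x, y, z scaled (see below), a list of three; "gripper": the finger opening in mm, from 0 to 85.4. A call has exactly 8 rows; each row shifts and turns the pose as measured when the row begins, along the tool's axes as they then stand; what a row does not reach is not made up. The controller multiplies each number of a shift by 0.12 m and each number of a turn by 90 degrees. A row lasts 1/8 s, in which the tool goes at most 62.5 mm and 10.7 degrees, less where a joint would pass 70% of its speed; a pose out of reach is approached as far as the arm can. A call with a number of a shift or a turn outside -1 to 1 is refused whole. A call with a gripper value outside its range is refused whole. The fingers move at their own pace and stop on an object; "grip_force" is the grip in N (left out, the last holds). Time passes only in rows, so rows that do not move let the fingers close, or fill a call up. It gives the time, the measured TCP pose, the force and the opening at its end, in the units of the state.
- get_state(): the state, without advancing time (a new reading comes with each control period).
- get_image(name): name is "side" or "top"; returns a dict with "image" (480x640x3 uint8, blue, green, red), "depth" (480x640 float32, m along the optical axis (not along the pixel's ray), 0 where there is no reading), "mtx" (3x3 intrinsics, pixels), "view" (4x4, takes a point from world to camera coordinates). Camera axes: x right, y up, looking along -z (the intrinsics and any distortion apply to the point x, -y, -z); pixel columns grow to the right and rows downward; lengths in m; the calibration is good to about 2 mm. A picture is of the moment at which its call begins.
- sign_off(): hands the job in, once; it reports no verdict.
The state is a dict: "clock": time; "qpos": joint angles; "qd": joint speeds; "effort": joint torques, N m; "position": TCP position; "ee_rot": TCP orientation; "contact_force": force on the tool from outside, world axes, zero at the start; "moment": the same for the moment, N m; "width": finger opening in m.
Only numpy, scipy, OpenCV 4.12 (cv2) and the standard library are available. Lean on these libraries where they do the work, as an engineer would, in place of code of your own. Each camera call takes 0.05 s, during which the arm holds its last target. There are 200 camera calls.

### The job

Throw away the chipped printing block, the one with the red paint bar and a missing corner: with the block in the gripper, push down the sprung flap in the top of the green reject bin, hold the flap open while you let go so that the block drops inside, then withdraw and let the flap spring shut. Leave the two good blocks and the ink tin where they are.

Things in the scene. Friction and masses are not known exactly. Their poses are not given: they have to be found in the camera images.
- reject_center (a point): Centre of the chipped block, loose, flat on the bench: pale wood base, grey metal plate on top with a red paint bar across; 52 mm long (x), 30 wide (y), 24 high, z up, about 60 g. Its +x +y corner, 14 x 14 mm, is broken off; at mid-length both long sides are whole. The two good blocks have the same size, a ring on a grey or copper plate, and no red; the round ink tin (45 mm high) is blue-banded.
- slot (a point): Centre of the closed flap's upper face in the top of the green steel reject bin (fixed box, 160 mm high), 158 mm above the bench, z up. The flap fills a slot 90 mm along x, 170 along y. From this point the bin's outside is at x -75 and +60 mm, y -105 and +105 mm; walls 4 mm; the empty hollow below is 154 mm deep.
- flap (a joint): Slippery 4 mm aluminium plate, 86 mm (x) by 164 (y), yellow stripe along its free edge. Hinged along y at the slot's +x edge, 44 mm from the slot point; its free -x edge swings down. 0 shut, 1.2 rad fully down. A spring shuts it: 4 to 9 N at its middle; the block's weight cannot open it. Fingertips side by side along y, 40 mm down at its middle, hold it at 0.8 rad: a let-go block slides off.
Not all that is in view belongs to the job. Leave any black or pink look-alike of the part that bears reject_center alone.

How it is judged:
On the way:
1. the flap is held pushed open by 0.35 rad or more with the chipped block at the slot (centre within 90 mm of it) (value of joint flap above 0.35 rad and distance between reject_center and slot below 0.09 m), for 0.2 s.
At the end, for the whole second after the job is handed in: The chipped block lies at rest inside the bin, its centre more than 75 mm below the slot and between the bin's walls, and the flap is shut again (within 0.1 rad) (z of reject_center in the frame of slot below -0.075 m and x of reject_center in the frame of slot between -0.073 and 0.058 m and y of reject_center in the frame of slot between -0.103 and 0.103 m and linear speed of reject below 0.03 m/s and value of joint flap below 0.1 rad); the robot touches nothing.
It fails at once if a good block or the ink tin is moved by more than 20 mm (distance of any of good_a, good_b, ink_tin from where it was at the start of the episode above 0.02 m).
It also fails if it takes over 38 s, if anything falls off the work surface, if the arm or the gripper's body presses on something with over 40 N, if the wrist force passes 120 N, or if a joint passes its speed limit or range.

## Working session

There is one attempt and no reset: what is moved stays moved. The work goes in short steps, Python scripts to look and compute and a tool call to move; the robot and the scene stay as the last step left them, time stands still between calls to the robot, and variables do not carry over. Pictures are saved under pics/ and viewed, about 8 in all and at most 12, crops included, and the job is handed in when it is done.

Besides the shell and the picture viewer there is one more tool, called after "Emit:" in YAML: its name, and indented under it one key for each argument. arm_command: Moves the arm, as the interface text tells. Its arguments: {"type":"object","properties":{"series":{"type":"array","items":{"type":"object","properties":{"dp":{"type":"array","items":{"type":"number"}},"angular":{"type":"array","items":{"type":"number"}},"gripper":{"type":"number"}}}},"grip_force":{"type":"number"}},"required":["series"]}

```bash
mkdir -p pics; cat > h.py <<'E'
import numpy as np,cv2
from rig import *
def shot(n):
    d=get_image(n); return d
def ray(d,uv):
    K=np.array(d["mtx"]);V=np.array(d["view"]);u,v=uv
    c=np.array([(u-K[0,2])/K[0,0],-(v-K[1,2])/K[1,1],-1.])
    R=V[:3,:3];return -R.T@V[:3,3],R.T@c
def onz(d,uv,z):
    o,r=ray(d,uv);return o+r*(z-o[2])/r[2]
def dep(d,uv):
    o,r=ray(d,uv);return o+r*float(d["depth"][int(uv[1]),int(uv[0])])
E
python3 - <<'E'
from h import *
import pickle
print(get_state(),grip_depth)
for n in("top","side"):
    d=shot(n);pickle.dump(d,open(n+".pkl","wb"));cv2.imwrite(f"pics/{n}0.png",d["image"]);print(d["mtx"],d["view"],[k for k in d])
E
```

```text
{'clock': 0.0, 'qpos': array([-1.34298536e+00,  2.76575496e-01,  1.50613960e+00, -8.81630632e-06,
        1.36071423e+00, -1.21004765e-01]), 'qd': array([ 4.27004232e-04, -1.62890577e-03,  9.98102297e-04,  9.65334332e-04,
       -4.24801543e-05, -3.84606493e-04]), 'effort': array([-1.97023346e-04, -4.16765535e+01, -2.45805377e+01, -2.19660228e-04,
        1.11257663e-02,  9.96276214e-06]), 'position': array([ 0.19639311, -0.53984701,  0.23044827]), 'ee_rot': array([ 0.57869231,  0.40608325,  0.57966243, -0.40521978]), 'contact_force': array([-0.28296968,  0.22612655, -0.68032268]), 'moment': array([-0.00065402, -0.01753524, -0.00036615]), 'width': 0.08520260743405358} 0.0187
[[572.97735076   0.         321.30646201]
 [  0.         572.97735076 231.32250916]
 [  0.           0.           1.        ]] [[ 0.02026647 -0.99953538 -0.02276608 -0.00455185]
 [ 0.98368483  0.01586352  0.17919962 -0.63077503]
 [-0.17875521 -0.02602639  0.98354929 -1.1386194 ]
 [ 0.          0.          0.          1.        ]] ['image', 'depth', 'mtx', 'view']
[[557.50131868   0.         315.74447943]
 [  0.         557.50131868 241.20474604]
 [  0.           0.           1.        ]] [[-0.76824952 -0.64004289  0.01173777  0.472361  ]
 [ 0.43222418 -0.50510296  0.74702963 -0.35850178]
 [-0.47220222  0.5789785   0.66468712 -0.63121438]
 [ 0.          0.          0.          1.        ]] ['image', 'depth', 'mtx', 'view']
```

View pics/top0.png

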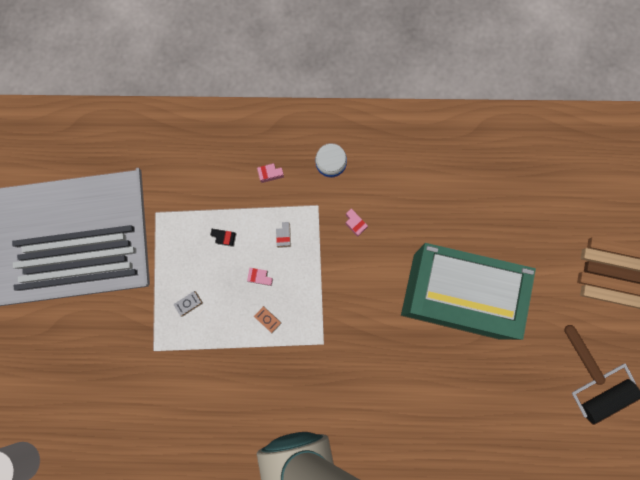

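View pics/side0.png

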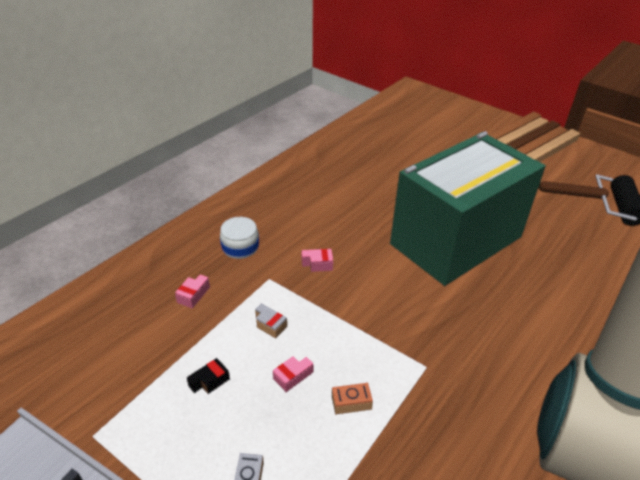

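```bash
python3 - <<'E'
from h import *
import pickle
d=pickle.load(open("top.pkl","rb"));im=d["image"]
o,_=ray(d,(0,0))
uu,vv=np.meshgrid(np.arange(640),np.arange(480))
K=d["mtx"];R=d["view"][:3,:3]
c=np.stack([(uu-K[0,2])/K[0,0],-(vv-K[1,2])/K[1,1],-np.ones(uu.shape)],-1)
P=o+(c*d["depth"][...,None])@R
def blobs(m,A=60):
    n,l,s,cc=cv2.connectedComponentsWithStats(m.astype(np.uint8))
    return [(l==i) for i in range(1,n) if s[i,4]>A]
z=P[...,2]
print("plane z",np.median(z[220:230,340:345]),np.median(z[330:345,160:200]))
m=(z>.015)&(z<.07)&(d["depth"]>0);m[:,400:]=0;m[400:]=0;m[:,:150]=0
for b in blobs(m):
    ys,xs=np.nonzero(b);zt=np.percentile(z[b],80)
    pts=np.array([onz(d,(x,y),zt)[:2] for x,y in zip(xs,ys)],np.float32)
    print((xs.mean().round(),ys.mean().round()),len(xs),"ztop",zt.round(4),cv2.minAreaRect(pts),im[b].mean(0).round())
# bin
m=(z>.14)&(z<.2);m[:,:380]=0;m[:,560:]=0;m[400:]=0
hsv=cv2.cvtColor(im,cv2.COLOR_BGR2HSV)
w=(hsv[...,1]<60)&(hsv[...,2]>130);ye=(hsv[...,0]>18)&(hsv[...,0]<35)&(hsv[...,1]>120)&(hsv[...,2]>120)
for nm,mm,zz in(("bintop",m,.16),("flap",m&(w|ye),.158),("yellow",m&ye,.158)):
  for b in blobs(mm,200):
    ys,xs=np.nonzero(b)
    pts=np.array([onz(d,(x,y),zz)[:2] for x,y in zip(xs,ys)],np.float32)
    r=cv2.minAreaRect(pts);print(nm,len(xs),np.median(z[b]),r,cv2.boxPoints(r).round(4).tolist())
cv2.imwrite("pics/crop.png",np.hstack([cv2.resize(im[205:265,250:320],None,fx=6,fy=6,interpolation=cv2.INTER_CUBIC),cv2.resize(pickle.load(open("side.pkl","rb"))["image"][290:350,235:305],None,fx=5,fy=6,interpolation=cv2.INTER_CUBIC)]))
E
```

```text
plane z 0.0013340312994380987 0.0018636922858467075
(np.float64(331.0), np.float64(160.0)) 807 ztop 0.0474 ((0.7889508605003357, -0.010440818965435028), (0.07161044329404831, 0.06462055444717407), 0.7192783951759338) [167. 165. 163.]
(np.float64(269.0), np.float64(172.0)) 298 ztop 0.0265 ((0.7673474550247192, 0.1225024163722992), (0.03254932537674904, 0.051973674446344376), 13.795722961425781) [129. 113. 188.]
(np.float64(356.0), np.float64(222.0)) 304 ztop 0.0267 ((0.6572712063789368, -0.062423910945653915), (0.050983790308237076, 0.03064521588385105), 45.049034118652344) [132. 116. 193.]
(np.float64(283.0), np.float64(235.0)) 307 ztop 0.0268 ((0.6290959715843201, 0.08967816829681396), (0.05243316665291786, 0.030001021921634674), 1.9752376079559326) [135. 134. 163.]
(np.float64(223.0), np.float64(236.0)) 309 ztop 0.0268 ((0.6209122538566589, 0.22111168503761292), (0.05320234224200249, 0.030563823878765106), 81.39618682861328) [47. 47. 80.]
(np.float64(259.0), np.float64(276.0)) 314 ztop 0.0271 ((0.5379601716995239, 0.13573357462882996), (0.05225786939263344, 0.03022492118179798), 81
[... 627 characters left out ...]
9954223633, -0.1891999989748001], [0.46129998564720154, -0.1598999947309494]]
flap 3968 0.15907759531509347 ((0.5129196643829346, -0.2812263071537018), (0.1645800769329071, 0.08642591536045074), 77.57237243652344) [[0.453000009059906, -0.3522999882698059], [0.5374000072479248, -0.3709000051021576], [0.5727999806404114, -0.2101999968290329], [0.48840001225471497, -0.1915999948978424]]
yellow 445 0.15968698239841217 ((0.4804386794567108, -0.27384331822395325), (0.157516211271286, 0.009512814693152905), 77.55303192138672) [[0.45879998803138733, -0.349700003862381], [0.46810001134872437, -0.35179999470710754], [0.5020999908447266, -0.1979999989271164], [0.4927999973297119, -0.19589999318122864]]
```

View pics/crop.png

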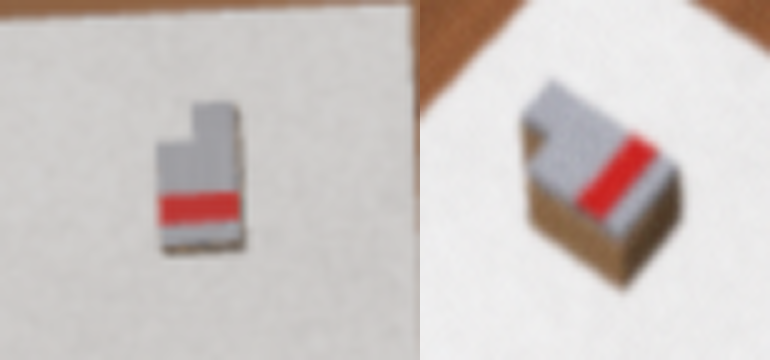

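The candidates in the top view are:
- Grey plate with red bar, (283,235).
- Black look-alike, (224,238).
- Pink look-alikes, (270,172), (356,222) and (260,277).
- Good grey block, (188,303).
- Good copper block, (267,320).

I choose (283,235). The crop shows a grey plate, pale wood, a red bar, and the +x+y corner missing (upper left).

The measured sizes match the description: block 52x30 mm, bin top 213x137 mm, flap 165x86 mm.

```bash
cat >> h.py <<'E'
from scipy.spatial.transform import Rotation as Ro
def go(p,yaw):
    """yaw (deg) of tool z (jaw axis), mod 180; tool x down. Prints turn first, then shift in turned tool axes"""
    s=get_state();q=s["ee_rot"];R0=Ro.from_quat([q[1],q[2],q[3],q[0]])
    best=None
    for k in(0,180):
        a=np.radians(yaw+k);z=np.array([np.cos(a),np.sin(a),0]);x=np.array([0,0,-1.]);T=Ro.from_matrix(np.stack([x,np.cross(z,x),z],1))
        rv=(R0.inv()*T).as_rotvec()
        print("turn/90deg",(rv/(np.pi/2)).round(3),"shift/0.12 after turn",(T.inv().apply(np.array(p)-s["position"])/.12).round(3), "shift now",(R0.inv().apply(np.array(p)-s["position"])/.12).round(3))
    print("t",s["clock"],"pos",s["position"].round(4),"q6",s["qpos"].round(2),"F",s["contact_force"].round(1),"w",s["width"])
E
python3 -c "
from h import *
go([.629,.09,.15],92)"
```

```text
turn/90deg [-1.8   -0.    -0.002] shift/0.12 after turn [ 0.671 -3.786  5.12 ] shift now [ 0.678  5.182 -3.7  ]
turn/90deg [ 0.2   -0.001  0.   ] shift/0.12 after turn [ 0.671  3.786 -5.12 ] shift now [ 0.678  5.182 -3.7  ]
t 0.1 pos [ 0.1964 -0.5399  0.2305] q6 [-1.34  0.28  1.51 -0.    1.36 -0.12] F [0.7 0.4 0.1] w 0.08540951769672574
```

Emit:
arm_command:
  series:
    - {"dp": [0, 0, 0], "angular": [0.1, 0, 0], "gripper": 85}
    - {"dp": [0, 0, 0], "angular": [0.1, 0, 0], "gripper": 85}
    - {"dp": [0, 0.27, -0.36], "angular": [0, 0, 0], "gripper": 85}
    - {"dp": [0, 0.27, -0.36], "angular": [0, 0, 0], "gripper": 85}
    - {"dp": [0, 0.27, -0.36], "angular": [0, 0, 0], "gripper": 85}
    - {"dp": [0, 0.27, -0.36], "angular": [0, 0, 0], "gripper": 85}
    - {"dp": [0, 0.27, -0.36], "angular": [0, 0, 0], "gripper": 85}
    - {"dp": [0, 0.27, -0.36], "angular": [0, 0, 0], "gripper": 85}
  grip_force: 60

```text
clock: 1.1
position: [0.3877, -0.2711, 0.2272]
ee_rot: [0.502, 0.497, 0.506, -0.495]
contact_force: [1.0, -0.0, -0.1]
width: 0.0852
```

```bash
python3 -c "
from h import *
go([.629,.09,.15],92)"
```

```text
turn/90deg [1.988 0.002 0.007] shift/0.12 after turn [ 0.644 -2.115  2.937] shift now [ 0.66   2.058 -2.973]
turn/90deg [-0.012 -0.004  0.001] shift/0.12 after turn [ 0.644  2.115 -2.937] shift now [ 0.66   2.058 -2.973]
t 1.1 pos [ 0.3877 -0.2711  0.2272] q6 [-0.76  0.13  1.71  0.    1.31  0.79] F [ 1.  -0.  -0.1] w 0.08515307982569094
```

Emit:
arm_command:
  series:
    - {"dp": [0, 0.28, -0.4], "angular": [-0.01, 0, 0], "gripper": 85}
    - {"dp": [0, 0.28, -0.4], "angular": [0, 0, 0], "gripper": 85}
    - {"dp": [0, 0.28, -0.4], "angular": [0, 0, 0], "gripper": 85}
    - {"dp": [0.1, 0.28, -0.4], "angular": [0, 0, 0], "gripper": 85}
    - {"dp": [0.1, 0.28, -0.4], "angular": [0, 0, 0], "gripper": 85}
    - {"dp": [0.1, 0.28, -0.4], "angular": [0, 0, 0], "gripper": 85}
    - {"dp": [0.1, 0.28, -0.4], "angular": [0, 0, 0], "gripper": 85}
    - {"dp": [0.1, 0.05, -0.05], "angular": [0, 0, 0], "gripper": 85}

```text
clock: 2.1
position: [0.626, 0.0935, 0.1656]
ee_rot: [0.507, 0.492, 0.51, -0.49]
contact_force: [-0.6, -1.2, -0.7]
width: 0.0849
```

```bash
python3 -c "
from h import *
go([.629,.09,.05],92)"
```

```text
turn/90deg [-2.    -0.    -0.005] shift/0.12 after turn [ 0.964 -0.024 -0.03 ] shift now [0.963 0.025 0.035]
turn/90deg [ 0.    -0.003  0.   ] shift/0.12 after turn [0.964 0.024 0.03 ] shift now [0.963 0.025 0.035]
t 2.1 pos [0.626  0.0935 0.1656] q6 [0.04 0.4  1.48 0.01 1.26 1.57] F [-0.6 -1.2 -0.7] w 0.08492551036922547
```

Emit:
arm_command:
  series:
    - {"dp": [0.15, 0.02, 0.03], "angular": [0, 0, 0], "gripper": 55}
    - {"dp": [0.2, 0, 0], "angular": [0, 0, 0], "gripper": 55}
    - {"dp": [0.2, 0, 0], "angular": [0, 0, 0], "gripper": 55}
    - {"dp": [0.2, 0, 0], "angular": [0, 0, 0], "gripper": 55}
    - {"dp": [0.15, 0, 0], "angular": [0, 0, 0], "gripper": 55}
    - {"dp": [0.1, 0, 0], "angular": [0, 0, 0], "gripper": 55}
    - {"dp": [0.05, 0, 0], "angular": [0, 0, 0], "gripper": 55}
    - {"dp": [0, 0, 0], "angular": [0, 0, 0], "gripper": 55}

```text
clock: 3.1
position: [0.6234, 0.086, 0.0317]
ee_rot: [0.506, 0.489, 0.512, -0.493]
contact_force: [-0.8, 0.1, 0.5]
width: 0.0551
```

```bash
python3 -c "
from h import *
go([.629,.09,.006],92)
a=shot('top')['image'][150:300,210:350];b=shot('side')['image'][220:400,180:360]
cv2.imwrite('pics/pre.png',np.hstack([cv2.resize(a,(400,430)),cv2.resize(b,(400,430))]))"
```

```text
turn/90deg [2.    0.01  0.002] shift/0.12 after turn [ 0.214 -0.048  0.032] shift now [ 0.213  0.05  -0.032]
turn/90deg [-0.    -0.001  0.007] shift/0.12 after turn [ 0.214  0.048 -0.032] shift now [ 0.213  0.05  -0.032]
t 3.1 pos [0.6234 0.086  0.0317] q6 [0.03 0.52 1.64 0.   0.99 1.56] F [-0.8  0.1  0.5] w 0.055077590619830266
```

View pics/pre.png

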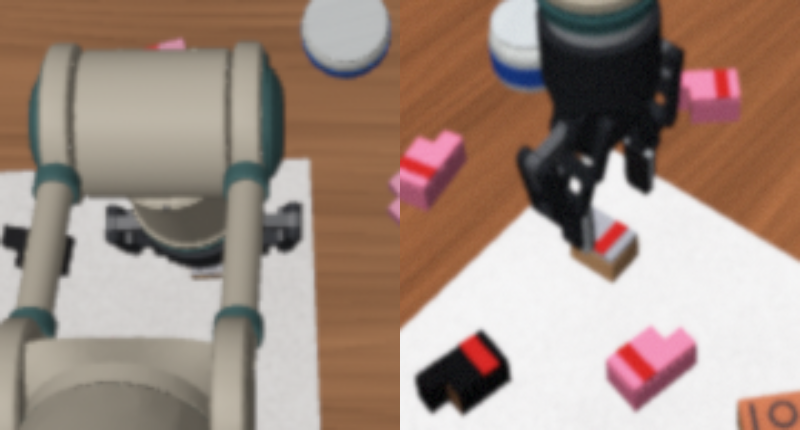

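The side view shows the fingers straddling the target at (605,245) in the crop, with the red bar visible. I'll correct sideways, descend and close.

Emit:
arm_command:
  series:
    - {"dp": [0, 0.05, -0.03], "angular": [0, 0, 0], "gripper": 55}
    - {"dp": [0.1, 0, 0], "angular": [0, 0, 0], "gripper": 55}
    - {"dp": [0.08, 0.01, 0], "angular": [0, 0, 0], "gripper": 55}
    - {"dp": [0.03, 0.01, 0], "angular": [0, 0, 0], "gripper": 55}
    - {"dp": [0, 0, 0], "angular": [0, 0, 0], "gripper": 15}
    - {"dp": [0, 0, 0], "angular": [0, 0, 0], "gripper": 15}
    - {"dp": [0, 0, 0], "angular": [0, 0, 0], "gripper": 15}
    - {"dp": [0, 0, 0], "angular": [0, 0, 0], "gripper": 15}
  grip_force: 70

```text
clock: 4.2
position: [0.6339, 0.0907, 0.007]
ee_rot: [0.507, 0.49, 0.511, -0.492]
contact_force: [0.2, 0.7, -1.3]
width: 0.028
```

```bash
python3 -c "
from h import *
go([.629,.09,.006],92)"
```

```text
turn/90deg [-2.    -0.006 -0.002] shift/0.12 after turn [ 0.008  0.041 -0.004] shift now [ 0.009 -0.041  0.004]
turn/90deg [ 0.    -0.001  0.004] shift/0.12 after turn [ 0.008 -0.041  0.004] shift now [ 0.009 -0.041  0.004]
t 4.2 pos [0.6339 0.0907 0.007 ] q6 [0.03 0.56 1.64 0.   0.94 1.57] F [ 0.2  0.7 -1.3] w 0.028037900056651334
```

Emit:
arm_command:
  series:
    - {"dp": [-0.15, 0, 0], "angular": [0, 0, 0], "gripper": 15}
    - {"dp": [-0.3, 0, 0], "angular": [0, 0, 0], "gripper": 15}
    - {"dp": [-0.4, 0, 0], "angular": [0, 0, 0], "gripper": 15}
    - {"dp": [-0.4, 0, 0], "angular": [0, 0, 0], "gripper": 15}
    - {"dp": [-0.4, 0, 0], "angular": [0, 0, 0], "gripper": 15}
    - {"dp": [-0.3, 0, 0], "angular": [0, 0, 0], "gripper": 15}
    - {"dp": [-0.2, 0, 0], "angular": [0, 0, 0], "gripper": 15}
    - {"dp": [0, 0, 0], "angular": [0, 0, 0], "gripper": 15}

```text
clock: 5.2
position: [0.635, 0.0901, 0.2828]
ee_rot: [0.509, 0.492, 0.509, -0.49]
contact_force: [-0.3, -0.6, -0.8]
width: 0.0283
```

```bash
python3 -c "
from h import *
go([.508,-.28,.23],77.6)
cv2.imwrite('pics/lift.png',shot('side')['image'])"
```

```text
turn/90deg [-1.84   0.003 -0.002] shift/0.12 after turn [ 0.44   0.371 -3.24 ] shift now [ 0.431 -1.168  3.046]
turn/90deg [ 0.16  -0.001 -0.002] shift/0.12 after turn [ 0.44  -0.371  3.24 ] shift now [ 0.431 -1.168  3.046]
t 5.2 pos [0.635  0.0901 0.2828] q6 [0.03 0.35 1.26 0.   1.52 1.57] F [-0.3 -0.6 -0.8] w 0.028305751777480688
```

View pics/lift.png

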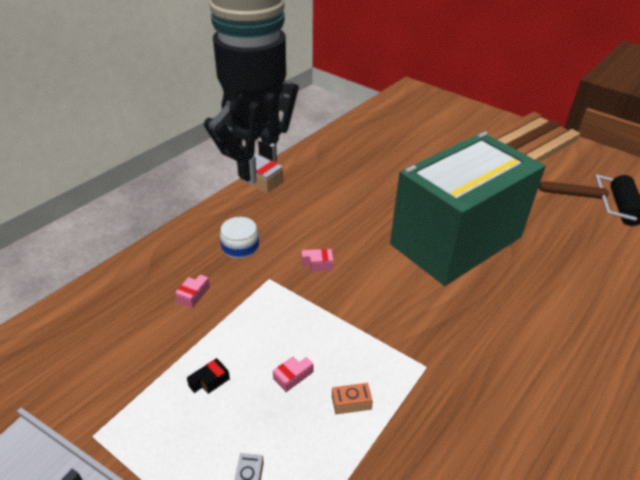

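The view shows the block level in the gripper at (266,172), and nothing else moved. Next I'll travel to the bin.

Emit:
arm_command:
  series:
    - {"dp": [0, 0, 0], "angular": [0.08, 0, 0], "gripper": 15}
    - {"dp": [0, 0, 0], "angular": [0.08, 0, 0], "gripper": 15}
    - {"dp": [0, -0.05, 0.4], "angular": [0, 0, 0], "gripper": 15}
    - {"dp": [0, -0.05, 0.45], "angular": [0, 0, 0], "gripper": 15}
    - {"dp": [0, -0.05, 0.45], "angular": [0, 0, 0], "gripper": 15}
    - {"dp": [0, -0.05, 0.45], "angular": [0, 0, 0], "gripper": 15}
    - {"dp": [0, -0.05, 0.45], "angular": [0, 0, 0], "gripper": 15}
    - {"dp": [0, -0.05, 0.4], "angular": [0, 0, 0], "gripper": 15}

```text
clock: 6.25
position: [0.5213, -0.2096, 0.2672]
ee_rot: [-0.436, -0.546, -0.45, 0.556]
contact_force: [-0.4, 0.6, -0.2]
width: 0.028
```

```bash
python3 -c "
from h import *
go([.508,-.28,.2],77.6)"
```

```text
turn/90deg [2.    0.024 0.002] shift/0.12 after turn [ 0.56  -0.018 -0.597] shift now [0.558 0.031 0.598]
turn/90deg [-0.    -0.001  0.015] shift/0.12 after turn [0.56  0.018 0.597] shift now [0.558 0.031 0.598]
t 6.25 pos [ 0.5213 -0.2096  0.2672] q6 [-0.5   0.25  1.45 -0.    1.46  1.28] F [-0.4  0.6 -0.2] w 0.02803234123425608
```

Emit:
arm_command:
  series:
    - {"dp": [0.05, 0, 0.2], "angular": [0, 0, 0.01], "gripper": 15}
    - {"dp": [0.1, 0.02, 0.2], "angular": [0, 0, 0], "gripper": 15}
    - {"dp": [0.1, 0, 0.15], "angular": [0, 0, 0], "gripper": 15}
    - {"dp": [0.1, 0, 0.05], "angular": [0, 0, 0], "gripper": 15}
    - {"dp": [0.1, 0, 0], "angular": [0, 0, 0], "gripper": 15}
    - {"dp": [0.08, 0, 0], "angular": [0, 0, 0], "gripper": 15}
    - {"dp": [0, 0, 0], "angular": [0, 0, 0], "gripper": 15}
    - {"dp": [0, 0, 0], "angular": [0, 0, 0], "gripper": 15}

```text
clock: 7.25
position: [0.502, -0.2807, 0.1937]
ee_rot: [-0.435, -0.55, -0.449, 0.554]
contact_force: [-0.2, 0.2, -0.6]
width: 0.0283
```

```bash
python3 -c "
from h import *
go([.508,-.28,.116],77.6)
cv2.imwrite('pics/over.png',cv2.resize(shot('side')['image'][60:300,340:600],None,fx=2.3,fy=2.3))"
```

```text
turn/90deg [1.998 0.02  0.008] shift/0.12 after turn [ 0.647 -0.047  0.017] shift now [ 0.646  0.06  -0.011]
turn/90deg [-0.002 -0.005  0.013] shift/0.12 after turn [ 0.647  0.047 -0.017] shift now [ 0.646  0.06  -0.011]
t 7.25 pos [ 0.502  -0.2807  0.1937] q6 [-0.63  0.31  1.55 -0.    1.3   1.16] F [-0.2  0.2 -0.6] w 0.0282651321107157
```

View pics/over.png

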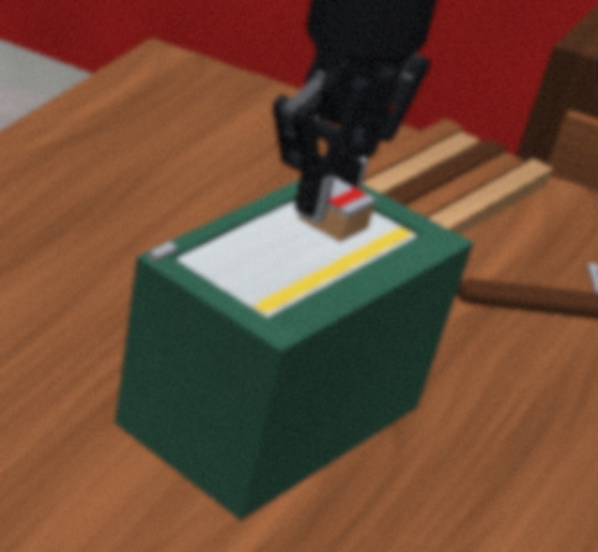

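The block is held level above the flap, red bar toward the yellow edge, at about (345,210) in the crop. Now I push.

Emit:
arm_command:
  series:
    - {"dp": [0, 0.05, 0], "angular": [0, 0, 0.013], "gripper": 15}
    - {"dp": [0.08, 0.01, 0], "angular": [0, 0, 0], "gripper": 15}
    - {"dp": [0.1, 0.01, 0], "angular": [0, 0, 0], "gripper": 15}
    - {"dp": [0.1, 0.01, 0], "angular": [0, 0, 0], "gripper": 15}
    - {"dp": [0.1, 0, 0], "angular": [0, 0, 0], "gripper": 15}
    - {"dp": [0.1, 0, 0], "angular": [0, 0, 0], "gripper": 15}
    - {"dp": [0.05, 0, 0], "angular": [0, 0, 0], "gripper": 15}
    - {"dp": [0, 0, 0], "angular": [0, 0, 0], "gripper": 15}

```text
clock: 8.3
position: [0.5086, -0.2828, 0.1306]
ee_rot: [0.441, 0.552, 0.444, -0.551]
contact_force: [-4.5, 0.2, 5.5]
width: 0.0282
```

```bash
python3 -c "
from h import *
go([.508,-.28,.116],77.6)"
```

```text
turn/90deg [1.999 0.003 0.005] shift/0.12 after turn [0.122 0.01  0.022] shift now [ 0.122 -0.01  -0.021]
turn/90deg [-0.001 -0.003  0.002] shift/0.12 after turn [ 0.122 -0.01  -0.022] shift now [ 0.122 -0.01  -0.021]
t 8.3 pos [ 0.5086 -0.2828  0.1306] q6 [-0.63  0.36  1.64  0.    1.14  1.16] F [-4.5  0.2  5.5] w 0.028150607233095624
```

Emit:
arm_command:
  series:
    - {"dp": [0.06, 0, -0.01], "angular": [0, 0, 0], "gripper": 15}
    - {"dp": [0.06, 0, 0], "angular": [0, 0, 0], "gripper": 15}
    - {"dp": [0.03, 0, 0], "angular": [0, 0, 0], "gripper": 15}
    - {"dp": [0, 0, 0], "angular": [0, 0, 0], "gripper": 15}
    - {"dp": [0, 0, 0], "angular": [0, 0, 0], "gripper": 15}
    - {"dp": [0, 0, 0], "angular": [0, 0, 0], "gripper": 15}
    - {"dp": [0, 0, 0], "angular": [0, 0, 0], "gripper": 15}
    - {"dp": [0, 0, 0], "angular": [0, 0, 0], "gripper": 15}

```text
clock: 9.3
position: [0.5023, -0.2801, 0.111]
ee_rot: [-0.437, -0.549, -0.448, 0.554]
contact_force: [-4.0, 0.4, 4.8]
width: 0.0282
```

```bash
python3 -c "
from h import *
go([.508,-.28,.116],77.6)
a=shot('side')['image'][100:260,370:560]
cv2.imwrite('pics/push.png',np.hstack([cv2.resize(a,(400,340)),cv2.resize(shot('top')['image'][220:350,390:550],(400,340))]))"
```

```text
turn/90deg [1.999 0.017 0.005] shift/0.12 after turn [-0.041 -0.046  0.011] shift now [-0.042  0.045 -0.011]
turn/90deg [-0.001 -0.003  0.011] shift/0.12 after turn [-0.041  0.046 -0.011] shift now [-0.042  0.045 -0.011]
t 9.3 pos [ 0.5023 -0.2801  0.111 ] q6 [-0.63  0.38  1.67 -0.    1.11  1.16] F [-4.   0.4  4.8] w 0.02822702950223952
```

View pics/push.png

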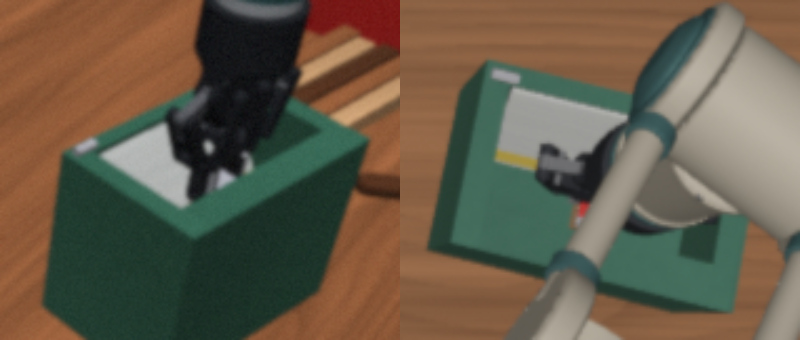

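The side view shows the flap well open, with the slot's dark gap at (290,130) in the crop. The top view shows the yellow edge swung inward. I'll shift slightly to +x and release while holding the depth.

Emit:
arm_command:
  series:
    - {"dp": [0, 0.04, 0], "angular": [0, 0, 0.01], "gripper": 15}
    - {"dp": [0, 0, 0], "angular": [0, 0, 0], "gripper": 15}
    - {"dp": [0, 0, 0], "angular": [0, 0, 0], "gripper": 55}
    - {"dp": [0.02, 0, 0], "angular": [0, 0, 0], "gripper": 55}
    - {"dp": [0.02, 0, 0], "angular": [0, 0, 0], "gripper": 55}
    - {"dp": [0, 0, 0], "angular": [0, 0, 0], "gripper": 55}
    - {"dp": [0, 0, 0], "angular": [0, 0, 0], "gripper": 55}
    - {"dp": [0, 0, 0], "angular": [0, 0, 0], "gripper": 55}

```text
clock: 10.4
position: [0.5073, -0.2803, 0.1056]
ee_rot: [0.441, 0.553, 0.444, -0.55]
contact_force: [-2.7, 1.1, 4.0]
width: 0.0549
```

```bash
python3 -c "
from h import *
go([.508,-.28,.116],77.6)
a=shot('side')['image'][100:260,370:560]
cv2.imwrite('pics/rel.png',np.hstack([cv2.resize(a,(400,340)),cv2.resize(shot('top')['image'][220:350,390:550],(400,340))]))"
```

```text
turn/90deg [1.999e+00 1.000e-03 7.000e-03] shift/0.12 after turn [-0.086 -0.005  0.004] shift now [-0.086  0.005 -0.004]
turn/90deg [-0.001 -0.004  0.001] shift/0.12 after turn [-0.086  0.005 -0.004] shift now [-0.086  0.005 -0.004]
t 10.4 pos [ 0.5073 -0.2803  0.1056] q6 [-0.63  0.38  1.68  0.01  1.08  1.16] F [-2.7  1.1  4. ] w 0.0549311772204823
```

View pics/rel.png

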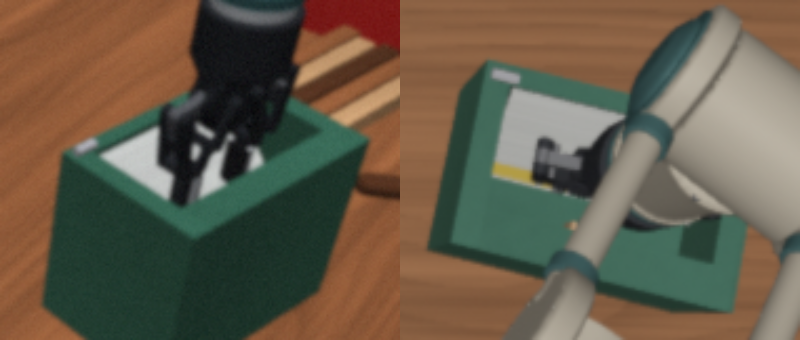

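The fingers are open and the flap is held. A brown spot at (572,225) in the top crop may be the block, so I'll check its depth.

```bash
python3 -c "
from h import *
d=shot('top')
for v in range(300,314,2): print(v,[(u,dep(d,(u,v)).round(3).tolist(),d['image'][v,u].tolist()) for u in (455,458,460,462)])"
```

```text
300 [(455, [0.497, -0.279, 0.001], [91, 106, 67]), (458, [0.497, -0.284, 0.009], [90, 107, 66]), (460, [0.497, -0.288, 0.011], [91, 107, 67]), (462, [0.497, -0.294, 0.002], [91, 106, 68])]
302 [(455, [0.492, -0.278, 0.006], [91, 107, 67]), (458, [0.493, -0.285, 0.004], [90, 106, 66]), (460, [0.493, -0.288, 0.008], [91, 106, 67]), (462, [0.493, -0.293, 0.006], [91, 105, 81])]
304 [(455, [0.488, -0.278, 0.006], [90, 106, 68]), (458, [0.488, -0.285, 0.004], [90, 109, 93]), (460, [0.489, -0.289, 0.005], [93, 112, 100]), (462, [0.458, -0.178, 0.529], [99, 111, 114])]
306 [(455, [0.484, -0.279, 0.002], [82, 99, 79]), (458, [0.482, -0.277, 0.037], [95, 123, 147]), (460, [0.483, -0.282, 0.036], [107, 131, 151]), (462, [0.455, -0.177, 0.533], [111, 123, 130])]
308 [(455, [0.472, -0.245, 0.163], [89, 106, 66]), (458, [0.472, -0.251, 0.162], [92, 108, 88]), (460, [0.453, -0.175, 0.531], [104, 115, 122]), (462, [0.453, -0.177, 0.535], [121, 133, 140])]
310 [(455, [0.468, -0.246, 0.158], [91, 107, 67]), (458, [0.451, -0.173, 0.53], [94, 105, 102]), (460, [0.45, -0.174, 0.537], [114, 127, 133]), (462, [0.45, -0.177, 0.536], [128, 141, 148])]
312 [(455, [0.464, -0.245, 0.164], [90, 106, 68]), (458, [0.448, -0.172, 0.535], [107, 118, 124]), (460, [0.448, -0.174, 0.538], [123, 136, 143]), (462, [0.448, -0.176, 0.54], [133, 147, 154])]
```

The wood-coloured spot is at z≈0.037, on the bin floor, so the block has dropped. Next I withdraw straight up.

Emit:
arm_command:
  series:
    - {"dp": [-0.1, 0, 0], "angular": [0, 0, 0], "gripper": 55}
    - {"dp": [-0.15, 0, 0], "angular": [0, 0, 0], "gripper": 55}
    - {"dp": [-0.15, 0, 0], "angular": [0, 0, 0], "gripper": 55}
    - {"dp": [-0.2, 0, 0], "angular": [0, 0, 0], "gripper": 55}
    - {"dp": [-0.3, 0, 0], "angular": [0, 0, 0], "gripper": 55}
    - {"dp": [-0.3, 0, 0], "angular": [0, 0, 0], "gripper": 55}
    - {"dp": [-0.3, 0, 0], "angular": [0, 0, 0], "gripper": 55}
    - {"dp": [0, 0, 0], "angular": [0, 0, 0], "gripper": 55}

```text
clock: 11.55
position: [0.513, -0.285, 0.2938]
ee_rot: [0.446, 0.555, 0.439, -0.548]
contact_force: [-0.2, -0.1, 0.7]
width: 0.0546
```

Emit:
arm_command:
  series:
    - {"dp": [0, 0, -0.3], "angular": [0, 0, 0], "gripper": 55}
    - {"dp": [0, 0, -0.4], "angular": [0, 0, 0], "gripper": 55}
    - {"dp": [0, 0, -0.4], "angular": [0, 0, 0], "gripper": 55}
    - {"dp": [0, 0, -0.4], "angular": [0, 0, 0], "gripper": 55}
    - {"dp": [0, 0, -0.2], "angular": [0, 0, 0], "gripper": 55}
    - {"dp": [0, 0, 0], "angular": [0, 0, 0], "gripper": 55}
    - {"dp": [0, 0, 0], "angular": [0, 0, 0], "gripper": 55}
    - {"dp": [0, 0, 0], "angular": [0, 0, 0], "gripper": 55}

```text
clock: 12.55
position: [0.5623, -0.0831, 0.2876]
ee_rot: [0.446, 0.557, 0.437, -0.547]
contact_force: [-0.1, 0.5, 1.3]
width: 0.0549
```

```bash
python3 -c "
from h import *
go([.508,-.28,.116],77.6)
d=shot('top');cv2.imwrite('pics/end.png',np.vstack([cv2.resize(d['image'],(400,300)),cv2.resize(shot('side')['image'],(400,300))]))
for uv in((470,275),(455,288),(470,300),(490,306)): print(uv,dep(d,uv).round(3))"
```

```text
turn/90deg [ 1.997 -0.018  0.002] shift/0.12 after turn [ 1.43   0.089 -1.7  ] shift now [ 1.424 -0.108  1.703]
turn/90deg [-0.003 -0.001 -0.012] shift/0.12 after turn [ 1.43  -0.089  1.7  ] shift now [ 1.424 -0.108  1.703]
t 12.55 pos [ 0.5623 -0.0831  0.2876] q6 [-0.27  0.23  1.43  0.    1.46  1.52] F [-0.1  0.5  1.3] w 0.05489057527889933
(470, 275) [ 0.534 -0.276  0.154]
(455, 288) [ 0.509 -0.247  0.161]
(470, 300) [ 0.487 -0.274  0.158]
(490, 306) [ 0.477 -0.311  0.159]
```

View pics/end.png

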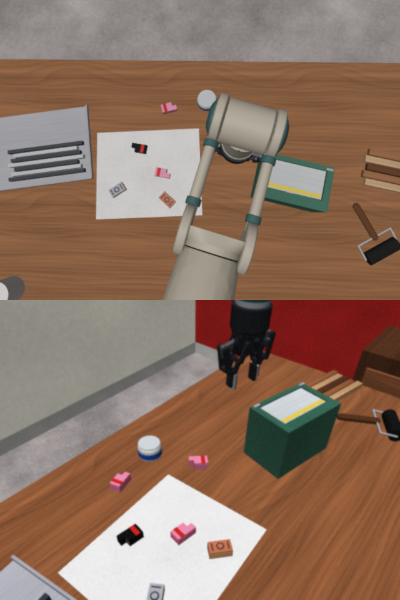

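The flap is shut and level at z≈0.158. The gripper is empty and clear, and the good blocks and tin are in place.

```bash
python3 -c "
from rig import *
print(sign_off())"
```

```text
the job is handed in; nothing more can be done
None
```

I threw away the chipped block and handed the job in after about 12.6 s of robot time; `sign_off()` gave no verdict.

**What I did:** I gripped the block across its whole long sides and pushed the flap down with it. I estimate the flap reached about 1 rad, worked out from how far I pushed, not measured. I opened the fingers while still holding the flap down, then withdrew straight up and moved clear.

**Last checks:**
- **Block:** wood-coloured pixels showed up inside the bin at about z = 0.037 m, near the floor. That was before the flap closed, and I could not see the block afterwards.
- **Flap:** four depth readings on it gave 0.154–0.161 m, so it is shut.
- **Robot:** the gripper is empty and clear of everything, with about 1 N on the tool, which is noise level.
- **Other items:** the good blocks, ink tin and look-alikes showed no movement in the last images; I judged this by eye and did not re-measure them.

**Small disagreements:** the gripper read 28 mm on the 30 mm block. The grasp was also about 5 mm off the block's centre along its length, which I allowed for when positioning over the slot. No check failed.

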